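# Clamp a label sample in the viewing jig

### The arm

A 6-joint arm with a two-finger parallel gripper is mounted at the origin on the work surface. World frame = base frame: x ahead of the robot, y to its left, z up, the work surface at z = 0. Lengths are in m, angles in rad, forces in N, time in s.
With the tool pointing down it reaches from about 0.3 to 0.775 m from the base axis. Payload 14.6 kg.
Tool frame: the origin (TCP) lies on the centre line of the jaws, within the pads' length; the fingertips stand 14 mm ahead of it and the grasp point (between the pads) lies 5 mm behind it; x points along the fingers, y is the direction in which the jaws open and shut, and the axes are right-handed (so a half turn about x gives the same grasp; the last joint's range is limited). The gripper opens to 94 mm and grips with 3 to 60 N. Pads are 16 mm wide; open, the fingers measure 119 mm over their backs; the gripper's body (75 mm by 177 mm) begins 78 mm behind the grasp point.
Start: joints at [1.239, 0.3, 1.521, -0, 1.321, -0.067], TCP at [0.144, 0.531, 0.219] pointing down, gripper open.
Joint ranges: [-3.03, 3.03], [-0.79, 2.21], [0.23, 2.52], [-1.04, 4.18], [0, 3.07], [-2.55, 2.55]. Speed limits (rad/s): [2.22, 2.22, 2.57, 3.14, 3.14, 3.14].

### API

Orientations are given as [roll, pitch, yaw] about the fixed x, y, z axes, in that order (R = Rz(yaw) Ry(pitch) Rx(roll)).
In Python, from station import * gives the robot as it stands. The module is installed in compiled form; this text tells all that it offers.
- The arm moves only by the shell command python3 -m handwheel 'ROWS' [FORCE]. ROWS is JSON, a list of rows, each a list of 3 entries, a list of its own where there are three numbers: the shift along the tool's x, y, z in mm, then the turn about the tool's x in rad, then the gripper command: -1 is fully open, 1 is shut, values between are in proportion. In form: [[[dx, dy, dz], spin, gripper], ...]. A call has exactly 5 rows; each row is the pose to reach, as a shift and turn from the pose measured when the call began, along the tool's axes at that moment; what a row does not reach only later rows make up. A row lasts 1/10 s, in which the tool goes at most 50 mm and 8.59 degrees, less where a joint would pass 70% of its speed; a pose out of reach is approached as far as the arm can. A call with a gripper value outside its range is refused whole. The fingers move at their own pace and stop on an object; FORCE is the grip in N (left out, the last holds). Time passes only in rows, so rows that repeat a pose let the fingers close, or fill a call up. It gives the time, the measured TCP pose, the force and the opening at its end, in the units of the state.
- get_obs(): the state, without advancing time (a new reading comes with each control period).
- camera(name): name is "scene" or "top" or "wrist"; returns (picture, depth): 480x640x3 uint8, blue, green, red; 480x640 float32, m along the optical axis (not along the pixel's ray), 0 where there is no reading.
- camera_info(name): a dict with "fx", "fy", "cx", "cy" (pixels), "extrinsics" (4x4, takes a point from camera to world coordinates). Camera axes: x right, y down, z forward; pixel columns grow to the right and rows downward; lengths in m; the calibration is good to about 2 mm. The wrist camera is an equidistant fisheye: a pixel r from the principal point sees the ray r / f radians off the axis. A picture is of the moment at which its call begins: read the wrist's pose just before it. camera_info takes no time and is no camera call; for the wrist camera it gives the pose at the moment of the call.
- hand_in(): hands the job in, once; it reports no verdict.
The state is a dict: "time_s": time; "qpos": joint angles; "joint_vel": joint speeds; "tau": joint torques, N m; "ee_pos": TCP position; "eef_rot": TCP orientation; "force": force on the tool from outside, world axes, zero at the start; "moment": the same for the moment, N m; "grip_width": finger opening in m.
Only numpy, scipy, OpenCV 4.12 (cv2) and the standard library are available. Lean on these libraries where they do the work, as an engineer would, in place of code of your own. Each camera call takes 0.05 s, during which the arm holds its last target. There are 200 camera calls.

### The job

Lay the little glass vial from the grey cradle squarely in the middle of the blue V supports of the viewing jig (cap either way), gripping the glass gently, with no more than 20 N. Then swing the yellow upper half down over it, take the red-headed pin from its black block and push it down through the holes of both halves. The jig is sprung, so press the pin's collar down until the upper half is fully shut and finish like that, still holding the pin and keeping the jig pressed shut; leave the other things on the bench alone.

Things in the scene. Friction and masses are not known exactly. Their poses are not given: they have to be found in the camera images.
- vial: clear glass vial with white label and white cap, lying, 26 mm diameter, about 50 g. Origin on its axis at the middle of the 56 mm long glass body; x runs along it to the cap, whose end is 43 mm from the origin (cap 19 mm diameter). It starts in the grey cradle, 37 mm above the table, on two V supports like those of the jig.
- pin: steel pin with red head, 80 g. Origin at the centre of the collar's underside, z up along the pin. Shank below: 10 mm diameter, 48 mm long, last 8 mm tapering to 4 mm. Collar 30 mm diameter, z 0 to 6 mm. Round grip 18 mm diameter, z 6 to 34 mm. It starts upright in the hole of a fixed black block (54 mm square, 55 mm high), collar on the block.
- jig_seat (a point): place of the vial's origin in the fixed jig, 37 mm above the table; the vial lies along x. x points from pin hole to hinge, y along the hinge, z up. Two blue V supports, 6 mm thick, at x = -21 and +21 mm, rise to this height and reach 25 mm to each side; the 36 mm between them are free for fingers down to the base plate, 27 mm below this point (plate 110 mm wide).
- jig_hole (a point): mouth of the pin hole of the lower half, in the top of the blue front block (36 x 50 mm), 54 mm above the table, 75 mm from jig_seat towards the jig's -x. Hole 12.5 mm wide, vertical, 44 mm deep. With the upper half shut, its own hole (15 mm wide) lies right above; the shut upper half fills 0 to 12 mm above this point.
- jig_hinge (a point): middle of the hinge axis, which runs along the jig's y; 70 mm from jig_seat towards +x of the jig, 60 mm above the table. Two 58 mm tall hinge posts stand here.
- lid_hinge (a joint): swing of the yellow upper half on its stiff hinge, rad: 0 down on its stop, 1.57 upright, 2.05 leaning back most; starts at 1.75 to 1.95 and stays where it is left (0.4 N m friction). The whole angle of the upper half above level is lid_hinge + lid.
- lid (a joint): springy last bit of closing, rad, added to lid_hinge: 0.07 while nothing presses on the upper half (its hole is then 10 mm above the shut position, holes still in line, the pin passes both), 0 when it is pressed fully shut. A spring (about 7 N at the hole when fully shut) pushes it open again as soon as it is let go.
- lid_edge (a point): middle of the free edge of the upper half, at mid thickness, 165 mm from the hinge axis. The upper half is a flat plate 157 x 110 x 12 mm, hinge axis at mid thickness, with a clear solid window; its pin hole is 145 mm from the hinge axis. Two steel arms flank it near the hinge (124 mm overall). x points from free edge to hinge.
- label_roll: bystander: roll of paper labels, 96 mm diameter, 60 mm high, standing; origin at its foot
- white_bottle: bystander: white plastic bottle, 60 mm diameter, 150 mm high; origin at its foot
- tin: bystander: steel tin, 56 mm diameter, 60 mm high; origin at its foot
- loupe: bystander: black loupe, 38 mm diameter, 40 mm high; origin at its foot
Mind the look-alikes: they are no part of the job. What is shaped like the pin but pink is not meant.

How it is judged:
By the outcome, as a careful person would: the job done as asked, in the order asked, and still so for the second after the job is handed in, while the arm keeps its last pose, push and grip.
It also fails if it takes over 72 s, if anything falls off the work surface, if the arm or the gripper's body presses on something with over 40 N, if the wrist force passes 120 N, or if a joint passes its speed limit or range.

## Working session

There is one attempt and no reset: what is moved stays moved. The work goes in short steps, Python scripts to look and compute and a shell command to move; the robot and the scene stay as the last step left them, time stands still between calls to the robot, and variables do not carry over. Pictures are saved under pics/ and viewed, about 8 in all and at most 12, crops included, and the job is handed in when it is done.

```bash
mkdir -p pics
cat > h.py <<'E'
from station import *
import numpy as np, cv2
from scipy.spatial.transform import Rotation as R
def snap(n,f):
    i=camera_info(n); p,d=camera(n); cv2.imwrite(f'pics/{f}.png',p); np.savez(f'pics/{f}.npz',p=p,d=d,E=i['extrinsics'],k=[i[a] for a in('fx','fy','cx','cy')])
def pt(f,u,v,z=None,w=2):
    """world point from depth (or on plane z)"""
    a=np.load(f'pics/{f}.npz'); fx,fy,cx,cy=a['k']; E=a['E']
    r=np.array([(u-cx)/fx,(v-cy)/fy,1])
    if z is None:
        b=a['d'][int(v)-w:int(v)+w+1,int(u)-w:int(u)+w+1]; b=b[b>0]; s=np.median(b) if len(b) else np.nan
    else: s=(z-E[2,3])/(E[:3,:3]@r)[2]
    return (E@np.r_[r*s,1])[:3].round(4)
def wpt(f,u,v,z):
    a=np.load(f'pics/{f}.npz'); fx,fy,cx,cy=a['k']; E=a['E']
    x,y=(u-cx)/fx,(v-cy)/fy; t=np.hypot(x,y); s=np.sin(t)/t if t else 1
    r=E[:3,:3]@np.array([x*s,y*s,np.cos(t)]); return (E[:3,3]+r*(z-E[2,3])/r[2]).round(4)
def tool(): 
    o=get_obs(); return np.array(o['ee_pos']),R.from_euler('xyz',o['eef_rot'])
def rel(target):
    p,r=tool(); return (r.inv().apply(np.array(target)-p)*1000).round(1)
E
python3 - <<'E'
from h import *
snap('scene','s0'); snap('top','t0')
o=get_obs(); print({k:np.round(v,3) for k,v in o.items()}); print(R.from_euler('xyz',o['eef_rot']).as_matrix().round(3))
for n in('scene','top'): print(camera_info(n)['extrinsics'].round(3).tolist())
E
```

```text
{'time_s': np.float64(0.1), 'qpos': array([ 1.239,  0.3  ,  1.522,  0.   ,  1.321, -0.067]), 'joint_vel': array([-0.   , -0.   , -0.002,  0.001,  0.   ,  0.   ]), 'tau': array([ 1.0000e-03, -5.3263e+01, -3.5329e+01,  7.1000e-02,  2.4000e-02,
       -0.0000e+00]), 'ee_pos': array([0.144, 0.531, 0.219]), 'eef_rot': array([-1.643,  1.57 , -1.908]), 'force': array([ 0.218, -0.138,  0.519]), 'moment': array([ 0.004, -0.02 , -0.051]), 'grip_width': np.float64(0.094)}
[[-0.     0.262  0.965]
 [-0.001  0.965 -0.262]
 [-1.    -0.001 -0.   ]]
[[-0.338, 0.492, -0.802, 1.202], [0.941, 0.182, -0.284, 0.286], [0.006, -0.851, -0.525, 0.505], [0.0, 0.0, 0.0, 1.0]]
[[0.02, -0.989, 0.146, 0.406], [-1.0, -0.019, 0.008, 0.029], [-0.005, -0.146, -0.989, 1.019], [0.0, 0.0, 0.0, 1.0]]
```

View pics/t0.png

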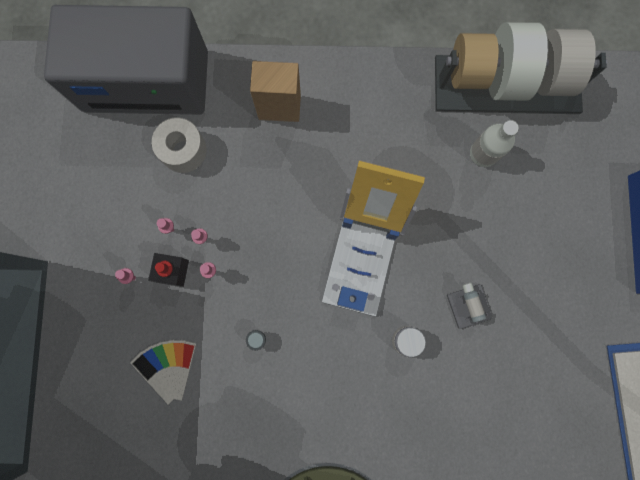

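View pics/s0.png

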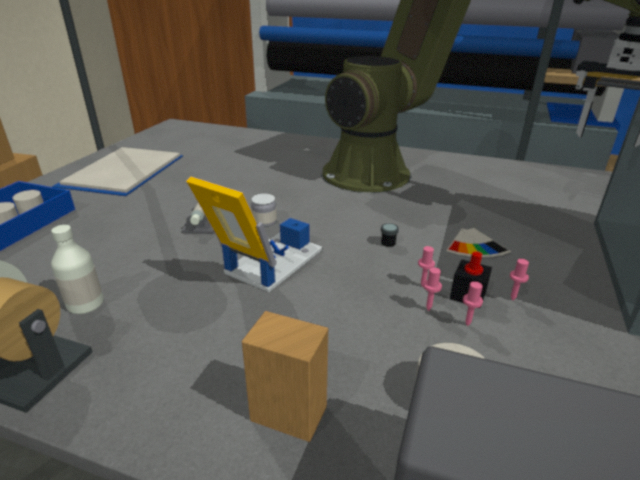

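Top view: the vial is in the cradle at about (473,303). The jig is at (360,265) with its hinge near (373,230) and its blue front block at (351,298). The red pin in the black block is at (165,268), and the pink look-alikes are at (166,226), (199,236), (207,270) and (124,276). Only the one at (165,268) is red and sits in a black block. I'll confirm that in one enlarged crop.

Run:
```python
from h import *
p=cv2.imread('pics/t0.png')
a=cv2.resize(p[205:305,105:225],None,fx=3.3,fy=3.3,interpolation=cv2.INTER_CUBIC)
b=cv2.resize(p[210:330,310:430],None,fx=5,fy=5,interpolation=cv2.INTER_CUBIC)[:600,:]
c=cv2.resize(p[273:335,440:500],None,fx=4.3,fy=4.3,interpolation=cv2.INTER_CUBIC)
W=np.zeros((600,800,3),np.uint8)
a=cv2.resize(p[205:305,105:225],(300,250),interpolation=cv2.INTER_CUBIC)
b=cv2.resize(p[215:325,315:415],(500,550),interpolation=cv2.INTER_CUBIC)
c=cv2.resize(p[275:335,440:500],(300,300),interpolation=cv2.INTER_CUBIC)
W[:250,:300]=a; W[260:560,:300]=c; W[:550,300:]=b
cv2.imwrite('pics/c0.png',W)
```

```text
(no output)
```

View pics/c0.png

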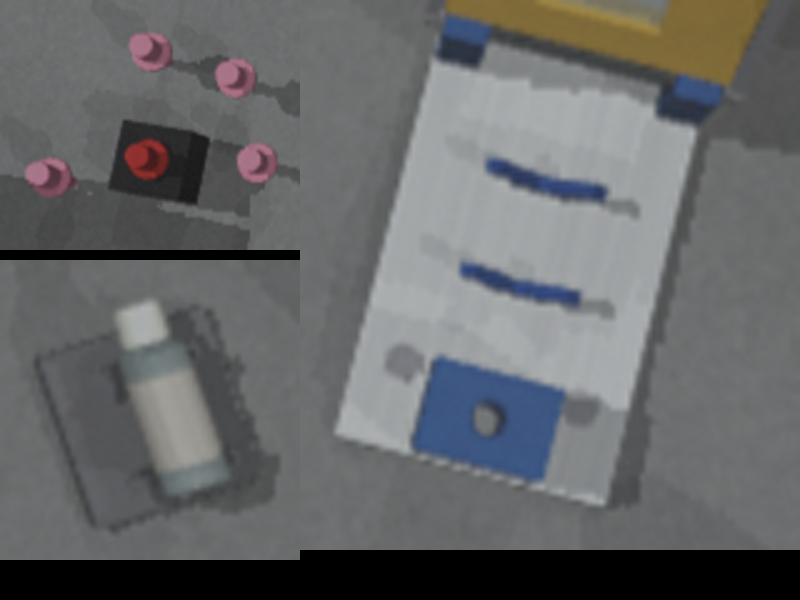

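Run:
```python
from h import *
b=lambda x,y,z:pt('t0',315+(x-300)/5,215+y/5,z)
H=b(488,418,.054);A=b(547,179,.037);B=b(520,284,.037);S=(A+B)/2
print('hole',H,'depth chk',pt('t0',345,298),'seat',S,'AB',np.linalg.norm(A-B),'SH',np.linalg.norm((H-S)[:2]),'yaw SH',np.arctan2(*(S-H)[1::-1]),'yaw AB',np.arctan2(*(A-B)[1::-1]))
c=lambda x,y,z:pt('t0',440+x/5,275+(y-260)/5,z)
e,k=c(195,488,.037),c(137,305,.037);d=k-e
print('vial',e,k,np.linalg.norm(d),'yaw',np.arctan2(d[1],d[0]),'orig',e+d*28/71, pt('t0',475,303))
a=lambda x,y,z:pt('t0',105+x/2.5,205+y/2.5,z)
print('pin top',a(150,155,.089),'block',pt('t0',155,275),'top depth',pt('t0',165,267,w=1))
for n,x,y in(('p1',150,50),('p2',235,76),('p3',257,160),('p4',48,175)): print(n,a(x,y,.04))
# lid free edge
for u,v in((360,163),(424,178)): print('lid',pt('t0',u+2,v+3,w=1))
for n,u,v in(('loupe',256,340),('tin',411,342),('roll',176,141),('bottle',510,128)): print(n,pt('t0',u,v))
```

```text
hole [ 0.4343 -0.0388  0.054 ] depth chk [ 0.4351 -0.0245  0.0542] seat [ 0.50655 -0.05685  0.037  ] AB 0.042128612604736985 SH 0.07447056465476816 yaw SH -0.2448158231999529 yaw AB -0.24210014488264187
vial [ 0.3983 -0.2794  0.037 ] [ 0.4669 -0.2591  0.037 ] 0.07154054794310706 yaw 0.2877079835482781 orig [ 0.42535352 -0.27139437  0.037     ] [ 0.4308 -0.2685  0.0505]
pin top [0.4836 0.3064 0.089 ] block [0.4709 0.3342 0.0559] top depth [0.4841 0.3083 0.0829]
p1 [0.5695 0.3262 0.04  ]
p2 [0.5503 0.2589 0.04  ]
p3 [0.4855 0.2386 0.04  ]
p4 [0.4707 0.3984 0.04  ]
lid [ 0.6433 -0.0407  0.2157]
lid [ 6.776e-01 -1.903e-01  4.000e-04]
loupe [0.3538 0.1409 0.0417]
tin [ 0.357  -0.1463  0.0604]
roll [0.7484 0.3226 0.014 ]
bottle [ 0.7372 -0.3079  0.1497]
```

Run:
```python
from h import *
print(rel([.42,.0,.219]))
```

```text
[ 4.000e-01 -4.398e+02  4.054e+02]
```

```bash
python3 -m handwheel '[[[0,-36,33],-0.1,0.2],[[0,-72,66],-0.2,0.2],[[0,-108,99],-0.3,0.2],[[0,-144,132],-0.4,0.2],[[0,-180,166],-0.55,0.2]]' 15
python3 - <<'E'
from h import *
print(rel([.425,-.271,.22]),R.from_euler('xyz',get_obs()['eef_rot']).as_matrix().round(3).tolist())
E
```

```text
time_s: 0.6
ee_pos: [0.254, 0.3184, 0.219]
eef_rot: [-2.139, 1.57, -1.874]
force: [0.2, -0.6, -0.4]
grip_width: 0.0575
[-3.000e-01 -6.136e+02  1.040e+01] [[-0.0, -0.262, 0.965], [-0.001, 0.965, 0.262], [-1.0, -0.001, -0.001]]
```

```bash
python3 -m handwheel '[[[0,-48,1],0,0],[[0,-96,2],0,0],[[0,-144,3],0,0],[[0,-192,4],0,0],[[0,-240,5],-0.023,0]]'; python3 -m handwheel '[[[0,-48,1],0,0],[[0,-96,2],0,0],[[0,-144,3],0,0],[[0,-192,4],0,0],[[0,-240,5],0,0]]'
python3 - <<'E'
from h import *
print(rel([.425,-.271,.16]),R.from_euler('xyz',get_obs()['eef_rot']).as_matrix().round(3).tolist())
E
```

```text
time_s: 1.1
ee_pos: [0.3217, 0.0863, 0.2194]
eef_rot: [-1.675, 1.57, -1.386]
force: [1.5, 0.6, 0.4]
grip_width: 0.0469
time_s: 1.6
ee_pos: [0.3949, -0.1445, 0.2196]
eef_rot: [-1.584, 1.57, -1.296]
force: [0.7, 0.3, -0.3]
grip_width: 0.0471
[  59.7 -129.8   -7.1] [[0.0, -0.284, 0.959], [-0.001, 0.959, 0.284], [-1.0, -0.001, -0.0]]
```

```bash
python3 -m handwheel '[[[15,-40,-2],0,0],[[30,-80,-4],0,0],[[40,-110,-6],0,0],[[60,-130,-7],0,0],[[60,-130,-7],0,0]]'
python3 - <<'E'
from h import *
print(rel([.425,-.271,.16])); snap('wrist','w0'); p=cv2.imread('pics/w0.png'); i=camera_info('wrist');print(i['extrinsics'].round(3).tolist(),[i[k] for k in('fx','cx','cy')])
E
```

```text
time_s: 2.1
ee_pos: [0.4242, -0.2723, 0.1569]
eef_rot: [2.435, 1.567, 2.722]
force: [-0.0, 0.4, 0.0]
grip_width: 0.0469
[-3.1  1.   1.1]
[[-0.283, 0.934, 0.219, 0.361], [0.959, 0.275, 0.067, -0.29], [0.002, 0.229, -0.973, 0.322], [0.0, 0.0, 0.0, 1.0]] [371.64829954431775, 319.28474611728564, 237.88525480929044]
```

View pics/w0.png

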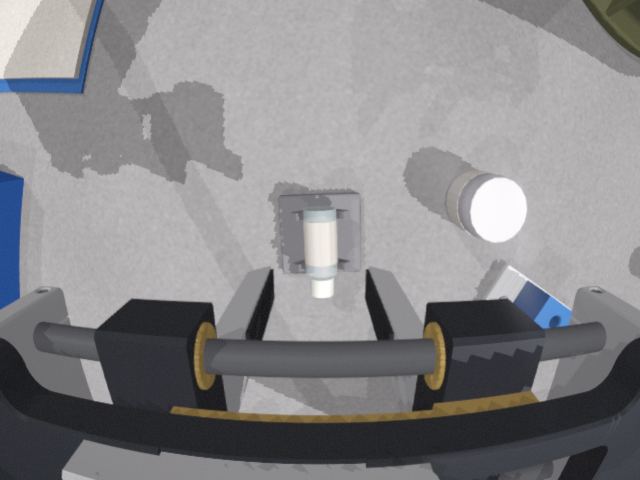

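The wrist view shows the vial aligned between the fingers. Its glass end is at (320,207), the shoulder at about (321,276) and the cap end at (322,297).

Run:
```python
from h import *
e,k=wpt('w0',320,207,.037),wpt('w0',322,297,.040); d=k-e
o=e+d*28/71; print(e,k,np.linalg.norm(d),np.arctan2(d[1],d[0]),o, rel([o[0],o[1],.033]), rel([.4254,-.2714,.033]))
```

```text
[ 0.4008 -0.2774  0.037 ] [ 0.4705 -0.2551  0.04  ] 0.07324192788287319 0.30965088561179355 [ 0.42828732 -0.26860563  0.0381831 ] [125.4   1.4   4.6] [125.4  -0.5   1.1]
```

```bash
python3 -m handwheel '[[[40,0.5,2.5],0,0],[[80,0.5,2.5],0,0],[[110,0.5,2.5],0,0],[[124,0.5,2.5],0,0],[[124,0.5,2.5],0,0]]' 15; python3 -m handwheel '[[[1,0,0],0,1],[[1,0,0],0,1],[[1,0,0],0,1],[[1,0,0],0,1],[[1,0,0],0,1]]' 15; python3 -m handwheel '[[[-15,0,0],0,1],[[-40,0,0],0,1],[[-80,0,0],0,1],[[-120,0,0],0,1],[[-120,0,0],0,1]]' 15;  python3 - <<'E'
from h import *
p,r=tool();M=r.as_matrix();print('yaw',np.arctan2(M[1,2],M[0,2]));print(rel([.5066,-.0569,.18]))
E
```

```text
time_s: 2.65
ee_pos: [0.4262, -0.2692, 0.0339]
eef_rot: [2.347, 1.567, 2.635]
force: [0.5, -0.2, -0.1]
grip_width: 0.0468
time_s: 3.15
ee_pos: [0.4271, -0.2701, 0.0343]
eef_rot: [2.978, 1.57, -3.018]
force: [0.4, -3.1, 7.3]
grip_width: 0.0255
time_s: 3.65
ee_pos: [0.4288, -0.2711, 0.1595]
eef_rot: [-1.007, 1.563, -0.719]
force: [-0.2, -0.3, -1.3]
grip_width: 0.0253
yaw 0.28749691047620657
[-21.1 183.3 135.4]
```

```bash
python3 -m handwheel '[[[-10,37,27],0.1,1],[[-20,74,54],0.21,1],[[-20,111,81],0.32,1],[[-20,148,108],0.43,1],[[-20,183,135],0.531,1]]'
python3 - <<'E'
from h import *
p,r=tool();M=r.as_matrix();print('yaw',np.arctan2(M[1,2],M[0,2]));print(rel([.5066,-.0569,.10]))
snap('wrist','w1'); snap('scene','s1')
a=cv2.imread('pics/w1.png');b=cv2.imread('pics/s1.png')
W=np.zeros((600,800,3),np.uint8);W[:450,:]=cv2.resize(a[100:460,:],(800,450));cv2.imwrite('pics/w1c.png',W[:450])
E
```

```text
time_s: 4.15
ee_pos: [0.5063, -0.0552, 0.1785]
eef_rot: [-0.49, 1.564, -0.738]
force: [1.4, -0.9, -1.3]
grip_width: 0.0256
yaw -0.24800160668402516
[78.5 -1.3  0.2]
```

View pics/w1c.png

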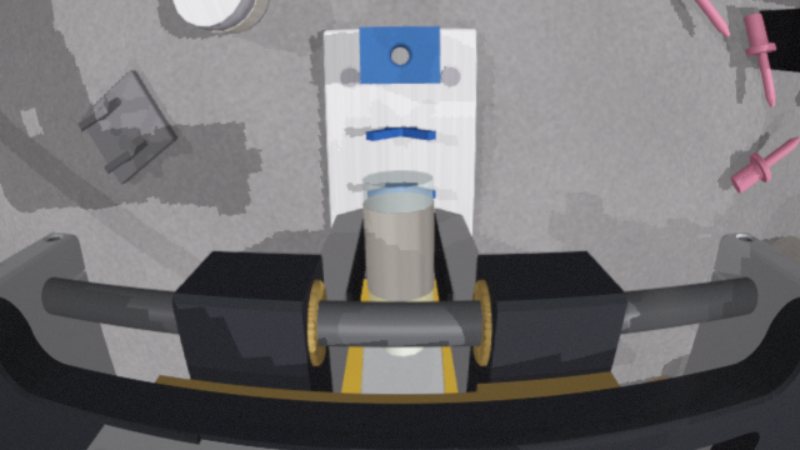

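The vial is held straight above the jig. In the crop, its glass end is at about y 172–205, the front V at (401,133) and the pin hole at (400,55).

Run:
```python
from h import *
p,r=tool()
f=lambda x,y,z:wpt('w1',x*.8,100+y*.8,z)
H=f(400,55,.054);V=f(401,131,.037);print('hole',H,'V',V, rel(H),rel(V))
for y,z in((172,.1705),(205,.1965)): print('end',rel(f(398,y,z)))
print('hole top-est',rel([.4343,-.0388,.054]),'V top-est',rel([.4862,-.0518,.037]))
a=np.load('pics/w1.npz');print(a['E'].round(3).tolist())
```

```text
hole [ 0.4369 -0.0367  0.054 ] V [ 0.4855 -0.0483  0.037 ] [123.9  -0.6 -72.7] [141.2  -0.  -22.9]
end [  7.7  -1.6 -26.5]
end [-18.3  -1.5 -21.6]
hole top-est [123.9  -3.2 -74.8] V top-est [141.2  -3.3 -21.4]
[[0.245, 0.942, 0.229, 0.441], [0.969, -0.237, -0.061, -0.037], [-0.004, 0.237, -0.972, 0.342], [0.0, 0.0, 0.0, 1.0]]
```

```bash
python3 -m handwheel '[[[40,-1,0],0,1],[[80,-1,0],0,1],[[110,-1,0],0,1],[[128,-1,0],0,1],[[128,-1,0],0,1]]'
python3 - <<'E'
from h import *
p,r=tool();M=r.as_matrix();print('yaw',np.arctan2(M[1,2],M[0,2]),p)
snap('wrist','w2')
a=cv2.imread('pics/w2.png')
cv2.imwrite('pics/w2c.png',cv2.resize(a[110:290,220:420],(666,600),interpolation=cv2.INTER_CUBIC))
E
```

```text
time_s: 4.75
ee_pos: [0.5056, -0.0549, 0.0478]
eef_rot: [-1.312, 1.568, -1.555]
force: [-0.4, -0.4, -0.5]
grip_width: 0.0253
yaw -0.24365817174005386 [ 0.50563594 -0.05488388  0.04775445]
```

View pics/w2c.png

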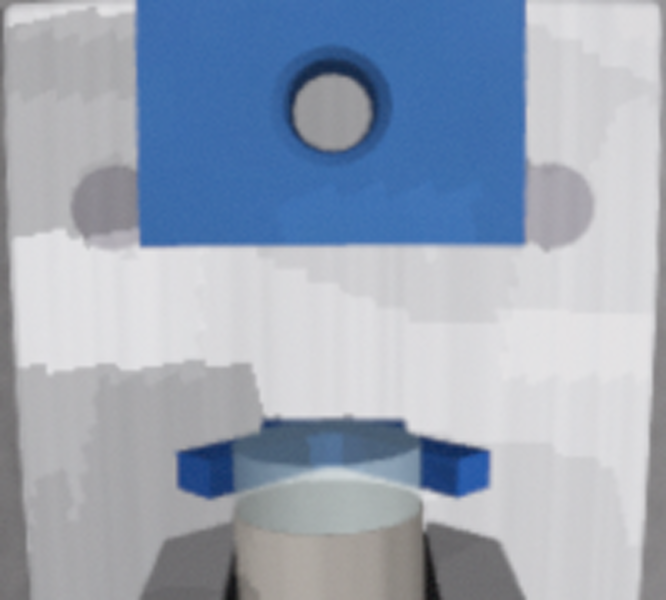

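Run:
```python
from h import *
p,r=tool(); a=np.load('pics/w2.npz'); fx,fy,cx,cy=a['k'];E=a['E']
def pr(t):
    w=p+r.apply(np.array(t)/1000); c=E[:3,:3].T@(w-E[:3,3]); th=np.arctan2(np.hypot(c[0],c[1]),c[2]); q=np.hypot(c[0],c[1])
    u,v=cx+fx*th*c[0]/q,cy+fy*th*c[1]/q; return np.round([(u-220)*3.33,(v-110)*3.333],0)
for n,t in dict(face_bot=(10,0,-28),face_mid_l=(-3,-13,-28),face_mid_r=(-3,13,-28),face_top=(-16,0,-28),body_end_top=(-16,0,-20)).items(): print(n,pr(t))
z=p[2]*1000
print('if TCP at seat: hole',pr((z-54,0,-75)),'block back edge',pr((z-54,0,-57)),'wing outer front top',pr((z-37,-25,-24)),pr((z-37,25,-24)),'back',pr((z-37,-25,-18)))
```

```text
face_bot [325. 420.]
face_mid_l [227. 442.]
face_mid_r [423. 442.]
face_top [324. 468.]
body_end_top [324. 530.]
if TCP at seat: hole [325.  82.] block back edge [325. 223.] wing outer front top [154. 443.] [496. 443.] back [156. 483.]
```

```bash
python3 -m handwheel '[[[3,0.6,1.4],0,1],[[7,0.6,1.4],0,1],[[10,0.6,1.4],0,1],[[13,0.6,1.4],0,1],[[13.5,0.6,1.4],0,1]]'; python3 -m handwheel '[[[0,0,0],0,0.3],[[0,0,0],0,0],[[0,0,0],0,0],[[0,0,0],0,0],[[0,0,0],0,0]]';python3 -m handwheel '[[[-10,0,0],0,0],[[-50,0,0],0,0],[[-90,0,0],0,0],[[-130,0,-20],0,0],[[-150,0,-50],0,0]]'
python3 - <<'E'
from h import *
p,r=tool();M=r.as_matrix();print('yaw',np.arctan2(M[1,2],M[0,2]),p)
snap('wrist','w3');snap('top','t3');snap('scene','s3')
a=cv2.imread('pics/w3.png');b=cv2.imread('pics/s3.png');c=cv2.imread('pics/t3.png')
W=np.zeros((600,800,3),np.uint8);W[:330,:400]=cv2.resize(a[110:275,220:420],(400,330))
W[:330,400:]=cv2.resize(b[160:325,180:380],(400,330))
W[330:,:400]=cv2.resize(c[140:320,260:527],(400,270));W[330:,400:]=cv2.resize(a,(400,270))
cv2.imwrite('pics/w3c.png',W)
E
```

```text
time_s: 5.3
ee_pos: [0.508, -0.0547, 0.0358]
eef_rot: [-0.738, 1.567, -0.981]
force: [-0.1, -0.1, -0.6]
grip_width: 0.0255
time_s: 5.8
ee_pos: [0.5081, -0.0548, 0.0359]
eef_rot: [-0.718, 1.566, -0.962]
force: [-0.4, 0.9, -0.5]
grip_width: 0.0469
time_s: 6.3
ee_pos: [0.4598, -0.0423, 0.1894]
eef_rot: [-0.305, 1.563, -0.549]
force: [0.4, 0.1, -0.6]
grip_width: 0.0471
yaw -0.24381296768077307 [ 0.45982492 -0.04229799  0.18944906]
```

View pics/w3c.png

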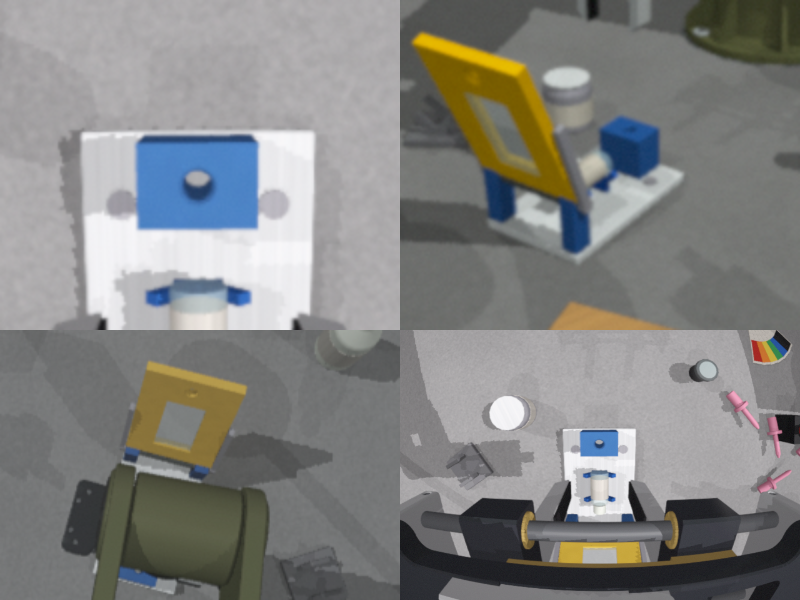

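Run:
```python
from h import *
a=cv2.imread('pics/w3.png')
cv2.imwrite('pics/w3d.png',cv2.resize(a[165:345,260:380],(400,600),interpolation=cv2.INTER_CUBIC))
```

```text
(no output)
```

View pics/w3d.png

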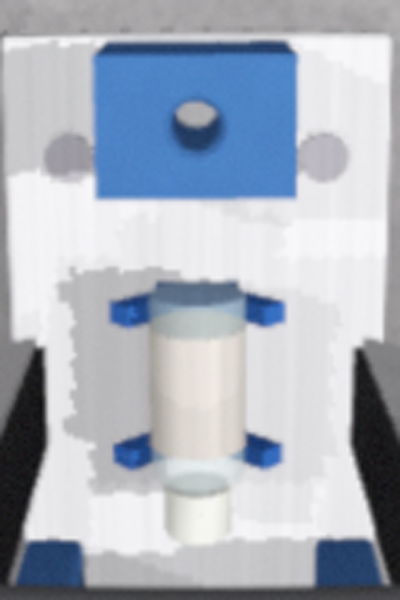

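Run:
```python
from h import *
f=lambda x,y,z:wpt('w3',260+x*.3,165+y*.3,z)
y=-.2436; ex=np.array([np.cos(y),np.sin(y)]);ey=np.array([-ex[1],ex[0]])
H=f(197,124,.054)
for n,q in dict(blkback=f(196,198,.054),blkfront=f(196,53,.054),V1=f(197,308,.037),V2=f(197,450,.037),capend=f(198,543,.0465),capbase=f(198,488,.0465),label0=f(198,335,.05),label1=f(198,458,.05)).items():
    d=(q-H)[:2]*1000; print(n,q,(d@ex).round(1),(d@ey).round(1))
o=get_obs();print(rel([.4343,-.0388,.189]),H)
```

```text
blkback [ 0.4537 -0.0407  0.054 ] 18.3 -0.3
blkfront [ 0.4191 -0.032   0.054 ] -17.4 -0.2
V1 [ 0.4862 -0.0485  0.037 ] 51.7 -0.0
V2 [ 0.526  -0.0584  0.037 ] 92.7 -0.0
capend [ 0.5495 -0.064   0.0465] 116.9 0.2
capbase [ 0.5331 -0.0599  0.0465] 100.0 0.2
label0 [ 0.4895 -0.049   0.05  ] 55.1 0.3
label1 [ 0.5229 -0.0573  0.05  ] 89.5 0.3
[ -1.4  -2.8 -24.9] [ 0.436 -0.036  0.054]
```

The vial lies centred across the Vs and, measured from the hole, its label centre is at 72.3 against 72.2 for the middle of the Vs, so it is well placed. Next I'll raise the tool over the lid and get behind it with the fingers closed.

```bash
python3 -m handwheel '[[[-45,0,0],0,1],[[-86,0,20],0,1],[[-86,0,65],0,1],[[-86,0,110],0,1],[[-86,0,155],0,1]]'; python3 -m handwheel '[[[0,0,45],0,1],[[0,0,72],0,1],[[0,0,72],0,1],[[0,0,72],0,1],[[0,0,72],0,1]]'
cat >> h.py <<'E'
def lidtool():
    p,r=tool(); ex=np.array([.9705,-.2412]);d=(p[:2]-[.5751,-.0716])*1000;print('u %.1f v %.1f z %.1f'%(d@ex,d@[.2412,.9705],p[2]*1000),'F',np.round(get_obs()['force'],1))
E
python3 -c "
from h import *
lidtool();snap('scene','s4')
p,r=tool();M=r.as_matrix();print('yaw',np.arctan2(M[1,2],M[0,2]))"
```

```text
time_s: 6.95
ee_pos: [0.6111, -0.0797, 0.2738]
eef_rot: [-0.398, 1.564, -0.641]
force: [0.1, -0.0, 0.6]
grip_width: 0.0107
time_s: 7.45
ee_pos: [0.6805, -0.0969, 0.2741]
eef_rot: [-0.417, 1.564, -0.66]
force: [0.9, -0.3, -0.0]
grip_width: 0.001
u 108.4 v 0.9 z 274.1 F [ 0.9 -0.3 -0. ]
yaw -0.24331593156986261
```

View pics/s4.png

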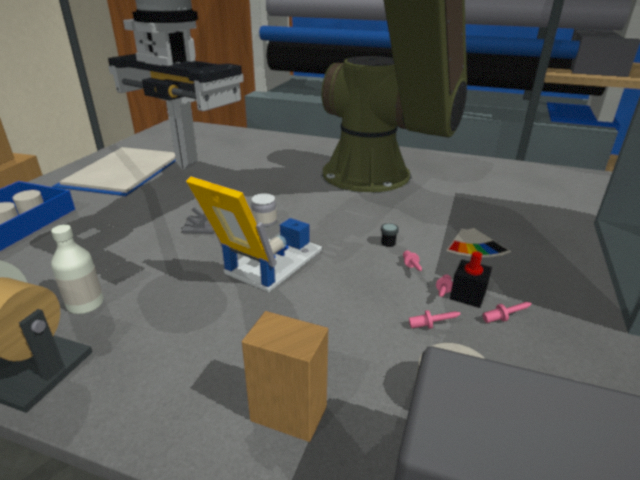

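The fingers are behind the lid. The pink look-alikes have toppled on their own: they stood on their tips and my path never came near them. Next, down and pull.

```bash
python3 -m handwheel '[[[30,0,0],0,1],[[60,0,0],0,1],[[74,0,0],0,1],[[74,0,-10],0,1],[[74,0,-20],0,1]]'; python3 -c "
from h import *
lidtool()"; python3 -m handwheel '[[[0,0,-10],0,1],[[0,0,-20],0,1],[[0,0,-30],0,1],[[0,0,-40],0,1],[[0,0,-50],0,1]]'; python3 -c "
from h import *
lidtool()"
```

```text
time_s: 8.0
ee_pos: [0.661, -0.0922, 0.201]
eef_rot: [-0.357, 1.563, -0.6]
force: [0.6, 0.3, 0.4]
grip_width: 0.0003
u 88.3 v 0.8 z 201.0 F [0.6 0.3 0.4]
time_s: 8.5
ee_pos: [0.6126, -0.0801, 0.2026]
eef_rot: [-0.222, 1.56, -0.465]
force: [3.5, -1.2, 3.7]
grip_width: 0.0006
u 38.5 v 0.8 z 202.6 F [ 3.5 -1.2  3.7]
```

```bash
python3 -m handwheel '[[[0,0,-14],0,1],[[1,0,-26],0,1],[[4,0,-40],0,1],[[7,0,-54],0,1],[[10,0,-70],0,1]]'; python3 -m handwheel '[[[5,0,-11],0,1],[[11,0,-22],0,1],[[17,0,-33],0,1],[[24,0,-43],0,1],[[33,0,-52],0,1]]'; python3 -c "
from h import *
lidtool();snap('scene','s5')
a=cv2.imread('pics/s5.png')[100:340,80:400];cv2.imwrite('pics/s5c.png',cv2.resize(a,(640,480)))"
```

```text
time_s: 9.0
ee_pos: [0.5448, -0.0633, 0.1933]
eef_rot: [-0.156, 1.556, -0.399]
force: [3.4, -2.0, -1.2]
grip_width: 0.0007
time_s: 9.5
ee_pos: [0.4948, -0.0509, 0.1609]
eef_rot: [-0.118, 1.553, -0.361]
force: [0.7, -1.1, 1.5]
grip_width: 0.0002
u -82.9 v 0.7 z 160.9 F [ 0.7 -1.1  1.5]
```

View pics/s5c.png

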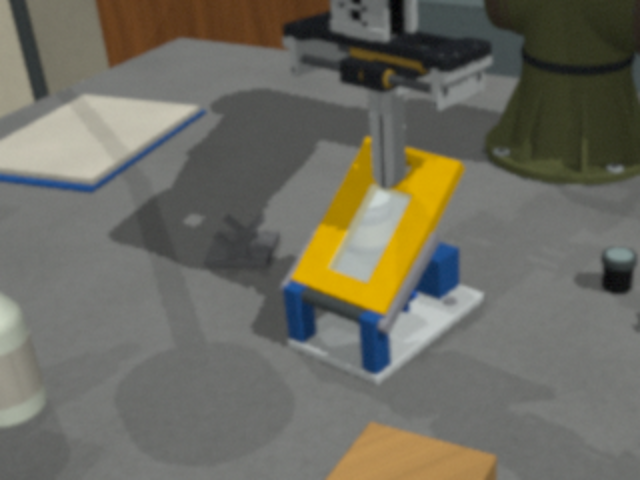

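```bash
python3 -m handwheel '[[[11,0,-9],0,1],[[22,0,-16],0,1],[[33,0,-22],0,1],[[44,0,-26],0,1],[[56,0,-30],0,1]]'; python3 -c "
from h import *
lidtool()"; python3 -m handwheel '[[[5,0,-1],0,1],[[10,0,-2],0,1],[[14,0,-3],0,1],[[17,0,-3],0,1],[[20,0,-3],0,1]]'; python3 -c "
from h import *
lidtool()"
```

```text
time_s: 10.05
ee_pos: [0.4648, -0.0436, 0.1022]
eef_rot: [-0.149, 1.556, -0.392]
force: [1.2, 0.1, 1.3]
grip_width: 0.0006
u -113.8 v 0.5 z 102.2 F [1.2 0.1 1.3]
time_s: 10.55
ee_pos: [0.462, -0.0429, 0.0822]
eef_rot: [-0.156, 1.557, -0.399]
force: [-6.0, 1.3, 7.6]
grip_width: 0.0005
u -116.7 v 0.5 z 82.2 F [-6.   1.3  7.6]
```

```bash
python3 -m handwheel '[[[1,0,0],0,1],[[2,0,0],0,1],[[2.5,0,0],0,1],[[3,0,0],0,1],[[3,0,0],0,1]]'; python3 -c "
from h import *
lidtool()"
```

```text
time_s: 11.05
ee_pos: [0.462, -0.0429, 0.0799]
eef_rot: [-0.16, 1.557, -0.403]
force: [-8.1, 1.3, 14.1]
grip_width: 0.0007
u -116.7 v 0.5 z 79.9 F [-8.1  1.3 14.1]
```

```bash
python3 -m handwheel '[[[-40,0,0],0,1],[[-80,0,0],0,1],[[-110,30,-5],0,0],[[-110,70,-12],0,0],[[-110,110,-20],0,0]]'; python3 -m handwheel '[[[0,45,-8],0,0],[[0,90,-16],0,0],[[0,135,-24],0,0],[[0,180,-32],0,0],[[0,225,-40],0,0]]'; python3 -c "
from h import *
print(rel([.4836,.3064,.16]))"
```

```text
time_s: 11.55
ee_pos: [0.468, 0.0704, 0.1904]
eef_rot: [-0.09, 1.555, -0.334]
force: [0.4, 0.2, 0.2]
grip_width: 0.0208
time_s: 12.05
ee_pos: [0.4835, 0.3004, 0.1895]
eef_rot: [-0.077, 1.554, -0.321]
force: [0.6, -0.8, 0.2]
grip_width: 0.0469
[29.4  5.9 -1.8]
```

```bash
python3 -m handwheel '[[[15,5,-1],0,0],[[30,5,-1],0,0],[[30,5,-1],0,0],[[30,5,-1],0,0],[[30,5,-1],0,0]]'
python3 - <<'E'
from h import *
print(tool()[0]);snap('wrist','w6')
a=cv2.imread('pics/w6.png');hs=cv2.cvtColor(a,cv2.COLOR_BGR2HSV)
m=((hs[...,0]<6)|(hs[...,0]>175))&(hs[...,1]>170)&(hs[...,2]>60)
n,l,s,c=cv2.connectedComponentsWithStats(m.astype(np.uint8))
for i in range(1,n):
    if s[i,4]>60: print(s[i],c[i].round(1))
W=np.zeros((600,800,3),np.uint8)
W=np.hstack([cv2.resize(a[150:350,240:400],(480,600),interpolation=cv2.INTER_CUBIC),cv2.resize(a,(320,240)).repeat(1,0) if 0 else np.vstack([cv2.resize(a,(320,240)),np.zeros((360,320,3),np.uint8)])])
cv2.imwrite('pics/w6c.png',W)
E
```

```text
time_s: 12.55
ee_pos: [0.4846, 0.305, 0.1603]
eef_rot: [-0.029, 1.554, -0.274]
force: [-0.4, -0.1, 0.8]
grip_width: 0.047
[0.48462291 0.3049729  0.1603033 ]
[236  30  23  47 768] [245.   55.1]
[ 316  217   41   43 1325] [336.5 237.3]
```

View pics/w6c.png

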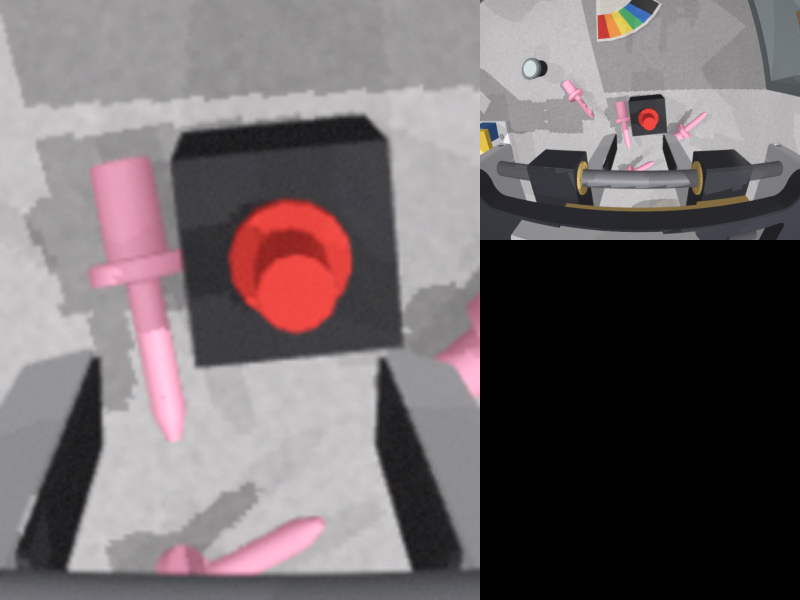

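The red pin is confirmed in its black block, with its head-top centre at crop (297,293) and collar centre at (291,262). A fallen pink one lies beside the block.

Run:
```python
from h import *
T=wpt('w6',339,247.7,.089);C=wpt('w6',337,237.3,.061);print(T,C,rel(T),rel(C))
```

```text
[0.4847 0.3191 0.089 ] [0.4847 0.319  0.061 ] [71.2 13.7 -4.5] [99.2 13.6 -5. ]
```

Run:
```python
from h import *
snap('top','t7');snap('scene','s7')
for f in('t0','t3','t7','s0','s4','s7'):
    a=np.load(f'pics/{f}.npz')['p'];hs=cv2.cvtColor(a,cv2.COLOR_BGR2HSV)
    m=((hs[...,0]<6)|(hs[...,0]>175))&(hs[...,1]>170)&(hs[...,2]>60)
    n,l,s,c=cv2.connectedComponentsWithStats(m.astype(np.uint8))
    for i in range(1,n):
        if s[i,4]>20: print(f,s[i],c[i].round(1),pt(f,*c[i],z=.072),pt(f,*c[i],w=1))
```

```text
t0 [156 262  15  14  87] [161.7 267.7] [0.4835 0.3175 0.072 ] [0.482  0.3121 0.0898]
t0 [183 345  10  22 149] [186.6 354.9] [0.3263 0.2622 0.072 ] [0.3205 0.2791 0.0035]
t3 [183 345  10  22 133] [186.6 354.9] [0.3263 0.2623 0.072 ] [0.3206 0.2791 0.0035]
t7 [183 345  10  22 149] [187. 354.] [0.3279 0.2616 0.072 ] [0.3222 0.2784 0.0036]
s0 [450 241   9  10  56] [454.5 245.9] [0.444  0.2799 0.072 ] [0.3224 0.279  0.0025]
s0 [465 253  19  23 293] [474.4 265. ] [0.4969 0.3182 0.072 ] [0.4947 0.3183 0.0707]
s4 [450 242   9   9  56] [454.5 246. ] [0.4446 0.28   0.072 ] [0.3243 0.2791 0.0032]
s4 [465 252  19  24 294] [474.5 264.9] [0.4964 0.3182 0.072 ] [0.4942 0.3183 0.0706]
s7 [450 242   9   9  54] [454.6 245.9] [0.4442 0.2801 0.072 ] [0.3237 0.2791 0.0031]
s7 [465 252  19  24 296] [474.4 265. ] [0.4966 0.3181 0.072 ] [0.4949 0.3182 0.0709]
```

The scene camera and the wrist agree on y ≈ 0.318; my first top reading took the wrong side of the pin. Correcting and grasping.

```bash
python3 -m handwheel '[[[0,8,-3],0,0],[[20,13,-4.3],0,0],[[50,13,-4.3],0,0],[[75,13,-4.3],0,0],[[83,13,-4.3],0,0]]'; python3 -m handwheel '[[[0,0,0],0,0],[[0,0,0],0,0.5],[[0,0,0],0,1],[[0,0,0],0,1],[[0,0,0],0,1]]' 20; python3 -c "
from h import *
o=get_obs();print(o['force'].round(1),o['moment'].round(2),rel([.4847,.3185,.077]))"
```

```text
time_s: 13.2
ee_pos: [0.4839, 0.3183, 0.0749]
eef_rot: [-0.186, 1.556, -0.431]
force: [-0.5, 1.2, -0.2]
grip_width: 0.0474
time_s: 13.7
ee_pos: [0.4841, 0.3184, 0.0755]
eef_rot: [-0.138, 1.555, -0.383]
force: [0.4, -1.1, 1.8]
grip_width: 0.0186
[ 0.4 -1.1  1.8] [-0.36  0.08 -0.02] [-1.5  0.2  0.6]
```

```bash
python3 -m handwheel '[[[0,0,0],0,1],[[-15,0,0],0,1],[[-45,0,0],0,1],[[-85,0,0],0,1],[[-125,0,0],0,1]]' 50; python3 -m handwheel '[[[0,-40,4],0,1],[[0,-80,8],0,1],[[0,-120,13],0,1],[[0,-160,17],0,1],[[0,-200,22],0,1]]'; python3 -c "
from h import *
o=get_obs();print(o['force'].round(1),rel([.4353,-.0367,.18]))"
```

```text
time_s: 14.2
ee_pos: [0.482, 0.319, 0.203]
eef_rot: [-0.127, 1.555, -0.372]
force: [0.7, -0.3, -0.9]
grip_width: 0.0171
time_s: 14.7
ee_pos: [0.4544, 0.1182, 0.2049]
eef_rot: [-0.089, 1.554, -0.333]
force: [0.9, -0.3, -0.1]
grip_width: 0.0169
[ 0.9 -0.3 -0.1] [  25.5 -154.9   18.5]
```

```bash
python3 -m handwheel '[[[0,-40,5],0,1],[[0,-80,10],0,1],[[8,-120,15],0,1],[[16,-155,18.5],0,1],[[25,-155,18.5],0,1]]'; python3 -m handwheel '[[[10,0,0],0,1],[[10,0,0],0,1],[[10,0,0],0,1],[[10,0,0],0,1],[[10,0,0],0,1]]';python3 - <<'E'
from h import *
p,r=tool();M=r.as_matrix();print('yaw',np.arctan2(M[1,2],M[0,2]),'axis',M[:,0].round(4),p,rel([.4353,-.0367,.17]));lidtool()
snap('wrist','w8');snap('scene','s8')
a=np.load('pics/w8.npz')['p'];b=np.load('pics/s8.npz')['p']
W=np.hstack([cv2.resize(a[170:350,240:400],(400,450),interpolation=cv2.INTER_CUBIC),cv2.resize(b[125:305,210:370],(400,450),interpolation=cv2.INTER_CUBIC)])
cv2.imwrite('pics/w8c.png',W)
E
```

```text
time_s: 15.2
ee_pos: [0.435, -0.0397, 0.1815]
eef_rot: [-0.097, 1.552, -0.345]
force: [-0.2, -0.3, -0.2]
grip_width: 0.0171
time_s: 15.7
ee_pos: [0.4354, -0.0392, 0.1718]
eef_rot: [-0.091, 1.552, -0.338]
force: [-0.0, -0.1, -0.5]
grip_width: 0.0173
yaw -0.24684604547220168 axis [ 0.0179 -0.0063 -0.9998] [ 0.43536226 -0.03924937  0.17181366] [ 1.8  2.5 -0.7]
u -143.4 v -2.3 z 171.8 F [-0.  -0.1 -0.5]
```

View pics/w8c.png

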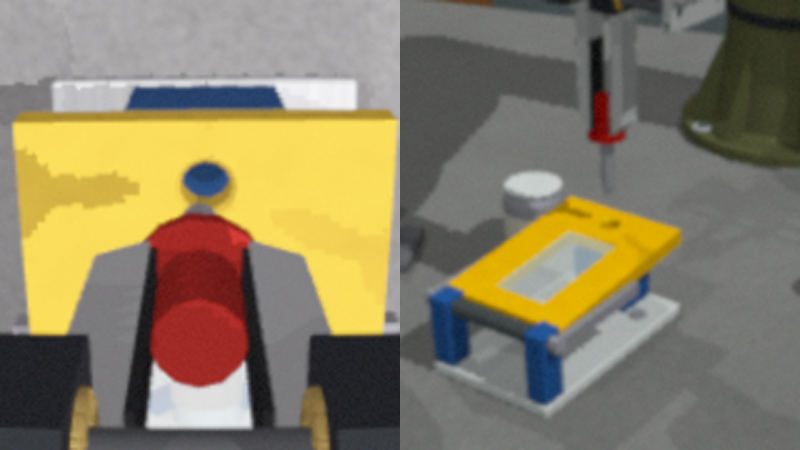

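Run:
```python
from h import *
f=lambda x,y,z:wpt('w8',240+x*.4,170+y*.4,z)
p,r=tool()
L=f(207,181,.076);T=f(202,205,.103);C=f(200,214,.151)
print('lidhole',L,'tipfar',T,'collar far edge',C,rel(L),rel(T),rel(C)); print('TCP',p,'expected tip',p+r.apply([.0685,0,0]))
# scene: tip at right crop (608,188), hole (610,224)
g=lambda x,y,z:pt('s8',210+(x-400)*.4,125+y*.4,z)
print('scene tip',g(608,190,.103),'hole',g(609,224,.076))
```

```text
lidhole [ 0.4359 -0.036   0.076 ] tipfar [ 0.4347 -0.0373  0.103 ] collar far edge [ 0.4226 -0.0348  0.151 ] [95.7  3.7 -2. ] [68.7  2.1 -2.4] [ 20.4   1.4 -13.8]
TCP [ 0.4352819  -0.03945808  0.1716967 ] expected tip [ 0.43649743 -0.03989161  0.10320885]
scene tip [ 0.433  -0.0404  0.103 ] hole [ 0.4393 -0.0376  0.076 ]
```

```bash
python3 -m handwheel '[[[0,2.4,-1.8],0,1],[[10,2.4,-1.8],0,1],[[18,2.4,-1.8],0,1],[[26,2.4,-1.8],0,1],[[34,2.4,-1.8],0,1]]'; python3 -c "
from h import *
o=get_obs();print(o['force'].round(1),o['moment'].round(2),rel([.4353,-.0367,.095]),R.from_euler('xyz',o['eef_rot']).as_matrix()[:,0].round(4))"
```

```text
time_s: 16.3
ee_pos: [0.4346, -0.0369, 0.1367]
eef_rot: [-0.1, 1.553, -0.347]
force: [0.9, -0.4, -0.4]
grip_width: 0.0167
[ 0.9 -0.4 -0.4] [-0.03 -0.03  0.04] [41.7  0.5 -0.1] [ 0.0171 -0.0062 -0.9998]
```

```bash
python3 -m handwheel '[[[4,0.3,0],0,1],[[8,0.3,0],0,1],[[12,0.3,0],0,1],[[16,0.3,0],0,1],[[20,0.3,0],0,1]]'; python3 -c "
from h import *
o=get_obs();print(o['force'].round(1),o['moment'].round(2),rel([.4353,-.0367,.095]))"
```

```text
time_s: 16.8
ee_pos: [0.435, -0.0368, 0.1165]
eef_rot: [-0.099, 1.552, -0.347]
force: [-0.4, -0.6, -0.7]
grip_width: 0.0171
[-0.4 -0.6 -0.7] [-0.02 -0.04 -0.03] [21.5  0.2 -0.2]
```

```bash
python3 -m handwheel '[[[4,0,0],0,1],[[8,0,0],0,1],[[12,0,0],0,1],[[15,0,0],0,1],[[18,0,0],0,1]]'; python3 -c "
from h import *
o=get_obs();print(o['force'].round(1),o['moment'].round(2))"; python3 -m handwheel '[[[2,0,0],0,1],[[4,0,0],0,1],[[6,0,0],0,1],[[8,0,0],0,1],[[10,0,0],0,1]]'; python3 -c "
from h import *
o=get_obs();print(o['force'].round(1),o['moment'].round(2))"
```

```text
time_s: 17.3
ee_pos: [0.4354, -0.0369, 0.0982]
eef_rot: [-0.097, 1.552, -0.345]
force: [0.0, 1.5, 0.2]
grip_width: 0.0169
[0.  1.5 0.2] [0.03 0.1  0.  ]
time_s: 17.8
ee_pos: [0.4355, -0.0369, 0.0882]
eef_rot: [-0.098, 1.552, -0.346]
force: [-2.9, 1.0, 6.0]
grip_width: 0.0174
[-2.9  1.   6. ] [0.16 0.7  0.03]
```

```bash
python3 -m handwheel '[[[1,0,0],0,1],[[2,0,0],0,1],[[2.5,0,0],0,1],[[3,0,0],0,1],[[3,0,0],0,1]]'; python3 -c "
from h import *
o=get_obs();print(o['force'].round(1),o['moment'].round(2))"; python3 -m handwheel '[[[0.5,0,0],0,1],[[1,0,0],0,1],[[1,0,0],0,1],[[1,0,0],0,1],[[1,0,0],0,1]]'; python3 -c "
from h import *
o=get_obs();print(o['force'].round(1),o['moment'].round(2))"
```

```text
time_s: 18.3
ee_pos: [0.4356, -0.0369, 0.0859]
eef_rot: [-0.094, 1.552, -0.342]
force: [-9.5, 1.9, 18.3]
grip_width: 0.0172
[-9.5  1.9 18.3] [0.39 1.74 0.01]
time_s: 18.8
ee_pos: [0.4356, -0.0369, 0.0858]
eef_rot: [-0.095, 1.552, -0.343]
force: [-11.5, 2.1, 21.8]
grip_width: 0.017
[-11.5   2.1  21.8] [ 0.39  1.93 -0.01]
```

Run:
```python
from h import *
for f in('s8','s9'):
    if f=='s9': snap('scene',f)
    a=np.load(f'pics/{f}.npz');hs=cv2.cvtColor(a['p'],cv2.COLOR_BGR2HSV)
    m=cv2.inRange(hs,(18,170,150),(32,255,255)); m[:, :180]=0;m[:,360:]=0;m[:150]=0;m[300:]=0
    m=cv2.erode(m,np.ones((3,3)))
    v,u=np.nonzero(m);P=np.array([pt(f,x,y,w=0) for x,y in zip(u,v)]);P=P[P[:,2]>.055]
    ex=np.array([.9705,-.2412]);s=(P[:,:2]-[.5751,-.0716])@ex
    k=np.ones(len(s),bool)
    for _ in range(5):
        c=np.polyfit(s[k],P[k,2],1);e=P[:,2]-np.polyval(c,s);k=abs(e)<.003
    print(f,len(s),k.sum(),'angle',-c[0],'z at hinge',c[1],'z at hole',np.polyval(c,-.145))
o=get_obs();print(o['force'].round(1),o['grip_width'],o['time_s'],o['joint_vel'].round(3))
```

```text
s8 1506 1452 angle 0.07655089739464206 z at hinge 0.06686124351399698 z at hole 0.07796112363622008
s9 1115 1088 angle -0.0037737644417272834 z at hinge 0.06661313104890214 z at hole 0.06606593520485168
[-11.1   1.9  20.2] 0.017072945407126425 18.85 [-0.001  0.001 -0.001 -0.001 -0.001 -0.001]
```

The lid was at 0.077 rad when free and is now at about 0, with its top at 66 mm, so it is fully shut with steady force. Handing in.

```bash
python3 -c "
from station import *
print(hand_in())"
```

```text
the job is handed in; nothing more can be done
None
```

The job is done and handed in at about 19 s. The vial is in the jig, the upper half is shut over it, and the arm is still holding the pin and pressing the jig closed.

- **Vial:** I gripped it at 15 N and laid it on the blue V supports with the cap towards the hinge. Before closing, it measured within about 0.5 mm of centre across the Vs. Along the jig it was within about 1–2 mm: the label centre was 0.1 mm from the middle of the Vs, and the cap end read 1.1 mm short of nominal.
- **Upper half:** I swung it down with the closed fingers, pressing with about 14 N at its stop. It then sprang back to about 0.077 rad, as expected.
- **Pin:** I took the red-headed pin from its black block, and it went through both holes with almost no side force.
- **Last checks:** The plate fit put the upper half at −0.004 rad with its top at 66 mm, which is fully shut. The push was about 20 N downward with about 11 N sideways, and the arm was still.

These readings were off or disagreed:
- **Pin position:** My first top-camera reading was about 12 mm off in y. The wrist and scene cameras agreed with each other, so I corrected it before grasping.
- **Tool tilt:** The tool ended tilted by about 1°, which the hole clearance allows.
- **Pink look-alikes:** They toppled by themselves early on. The arm was never near them at that point.

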